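# Second layer of the roller stack in the measuring room

## Task

Stack the turned rollers for measuring: three lie side by side in the wooden rack. Take the two loose rollers of that same size from their V-blocks (not the thin one or the short one) and lay them on top, one in each of the two gaps between the three, parallel to them and with their ends about in line.

Things in the scene. Friction and masses are not known exactly. Their poses are not given: they have to be found in the camera images.
- rack: wooden rack, fixed, 76 x 154 mm, 18 mm high, holding three rollers (40 mm diameter, 56 mm long). Origin: centre of its underside; x along the rollers, y across the row, z up. Their middles: y = -44, 0, 44 mm, z = 30 mm. Gaps over y = -22 and 22 mm; a roller saddled there has its middle at x = 0, z = 63 mm. Upper rollers are only 4 mm apart: fingers fit at their flat ends, not between.
- roller_a_center (a point): One of the two to stack: plain turned aluminium roller, 40 mm diameter, 56 mm long, 0.2 kg, lying level in a blue V-block 30 mm long (along the roller) and 60 mm wide, so its flat ends stand free to be pinched from above. The point is the roller's middle, 40 mm above the table at the start; its x axis runs along the roller.
- roller_b_center (a point): The other one to stack: plain turned aluminium roller, 40 mm diameter, 56 mm long, 0.2 kg, lying level in a blue V-block 30 mm long (along the roller) and 60 mm wide, so its flat ends stand free to be pinched from above. The point is the roller's middle, 40 mm above the table at the start; its x axis runs along the roller.
Mind the look-alikes: they are no part of the job. Leave any orange look-alike of the part that bears roller_b_center alone.

How it is judged:
By the outcome, as a careful person would: the job done as asked, in the order asked, and still so for the second after the job is handed in, with the robot touching nothing.
It also fails if it takes over 48 s, if anything falls off the work surface, if the arm or the gripper's body presses on something with over 40 N, if the wrist force passes 120 N, or if a joint passes its speed limit or range.

## Robot

A 6-joint arm with a two-finger parallel gripper is mounted at the origin on the work surface. World frame = base frame: x ahead of the robot, y to its left, z up, the work surface at z = 0. Lengths are in m, angles in rad, forces in N, time in s.
With the tool pointing down it reaches from about 0.375 to 0.9 m from the base axis. Payload 3.1 kg.
Tool frame: the origin (TCP) lies at the very end of the fingers, on their centre line; the grasp point (between the pads) lies behind it (tcp_to_grasp is the y of the grasp point in the tool frame, in m); y points along the fingers, z is the direction in which the jaws open and shut, and the axes are right-handed (so a half turn about y gives the same grasp; the last joint's range is limited). The gripper opens to 85 mm and grips with 20 to 120 N. Pads are 22 mm wide; open, the fingers measure 114 mm over their backs; the gripper's body (76 mm by 85 mm) begins 54 mm behind the grasp point. The pads swing forward as they close: fully open they stand 13 mm farther back than shut.
Start: joints at [1.038, 0.527, 1.433, -0, 1.181, -0.178], TCP at [0.217, 0.586, 0.231] pointing down, gripper open.
Joint ranges: [-3.08, 3.08], [-0.75, 2.2], [0.22, 2.44], [-1.43, 4.57], [0, 2.65], [-2.85, 2.85]. Speed limits (rad/s): [2.79, 2.79, 3.14, 3.14, 3.14, 3.14].

## Interface

Orientations are given as a unit quaternion [x, y, z, w].
In Python, from workcell import read_state, read_camera, hand_in, tcp_to_grasp gives the robot as it stands.
- The arm moves only by the tool carry_out, never from a script. Its argument "motion" is text: rows parted by semicolons, each of 4 numbers parted by spaces: the shift along the tool's x, y, z in units of 120 mm (1.0 is 120 mm), then the turn about the tool's y in units of 0.5 rad (1.0 is 0.5 rad). In form: x y z spin; .... A call has 1 to 12 rows; each row is the pose to reach, as a shift and turn from the pose commanded when the call began, along the tool's axes at that moment; what a row does not reach only later rows make up. A row lasts 1/10 s, in which the tool goes at most 50 mm and 8.59 degrees, less where a joint would pass 70% of its speed; a pose out of reach is approached as far as the arm can. A call with a number of a shift or a turn outside -1 to 1 is refused whole. A call with a gripper value outside its range is refused whole. "hand" is the opening, from 0 (shut) to 1 (fully open), set as the call begins (left out, the last holds). The fingers move at their own pace and stop on an object; "squeeze" is the grip in N (left out, the last holds). Time passes only in rows, so rows that repeat a pose let the fingers close. It gives the time, the measured TCP pose, the force and the opening at its end, in the units of the state.
- read_state(): the state, without advancing time (a new reading comes with each control period).
- read_camera(name): name is "side" or "top"; returns a dict with "img" (420x560x3 uint8, blue, green, red), "camera_matrix" (3x3 intrinsics, pixels), "D" ([k1, k2, p1, p2, k3] as OpenCV has them; the pictures are not rectified), "xyz" and "attitude" of the camera in the world. Camera axes: x right, y up, looking along -z (the intrinsics and any distortion apply to the point x, -y, -z); pixel columns grow to the right and rows downward; lengths in m; the calibration is good to about 2 mm. A picture is of the moment at which its call begins. There is no depth.
- hand_in(): hands the job in, once; it reports no verdict.
The state is a dict: "t": time; "q": joint angles; "qd": joint speeds; "joint_torque": joint torques, N m; "tcp_pos": TCP position; "eef_rot": TCP orientation; "force": force on the tool from outside, world axes, zero at the start; "ft_torque": the same for the moment, N m; "opening": finger opening in m.
Only numpy, scipy, OpenCV 4.12 (cv2) and the standard library are available. Lean on these libraries where they do the work, as an engineer would, in place of code of your own. Each camera call takes 0.05 s, during which the arm holds its last target.

## Working session

There is one attempt and no reset: what is moved stays moved. The work goes in short steps, Python scripts to look and compute and a tool call to move; the robot and the scene stay as the last step left them, time stands still between calls to the robot, and variables do not carry over. Pictures are saved under pics/ and viewed, and the job is handed in when it is done.

Besides the shell and the picture viewer there is one more tool, called after ">>>" as name(argument=value, ...) on one line, values as JSON. carry_out: Moves the arm, as the interface text tells. Shifts and turns lie within -1 to 1; 1 stands for 120 mm of shift or 0.5 rad of turn. Its arguments: {"type":"object","properties":{"motion":{"type":"string"},"hand":{"type":"number"},"squeeze":{"type":"number"}},"required":["motion"]}

```bash
mkdir -p pics; ls; python3 - <<'E'
from workcell import *
import cv2
s=read_state(); print({k:s[k] for k in("t","q","tcp_pos","eef_rot","force","opening")})
print(tcp_to_grasp)
for n in("side","top"):
    c=read_camera(n); cv2.imwrite(f"pics/{n}0.png",c["img"]); print(n,c["camera_matrix"],c["D"],c["xyz"],c["attitude"])
E
```

```text
pics
{'t': 0.0, 'q': array([ 1.03748235e+00,  5.28461892e-01,  1.43388226e+00, -1.91052813e-05,
        1.18136494e+00, -1.78520476e-01]), 'tcp_pos': array([0.21675288, 0.58546899, 0.2303426 ]), 'eef_rot': array([ 0.69671336, -0.12503384,  0.12452408, -0.69530625]), 'force': array([-0.10870941,  0.41179398,  0.55753498]), 'opening': 0.08555570416298972}
-0.0187
side [[406.0796402    0.         278.28159887]
 [  0.         406.0796402  209.59163721]
 [  0.           0.           1.        ]] [-0.11488538  0.          0.          0.          0.        ] [ 0.30419657 -0.5785611   0.62561616] [ 0.39325382 -0.08403597 -0.181946    0.89732104]
top [[410.05925694   0.         273.85971549]
 [  0.         410.05925694 212.32009756]
 [  0.           0.           1.        ]] [-0.11513028  0.          0.          0.          0.        ] [ 0.4259695  -0.03058587  1.01840702] [-0.04661968  0.04449474  0.70918811 -0.7020677 ]
```

View pics/side0.png

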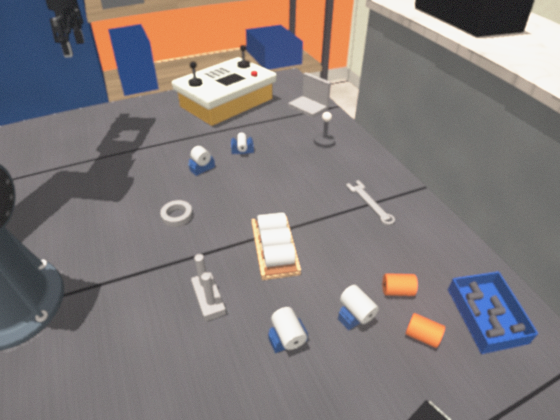

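View pics/top0.png

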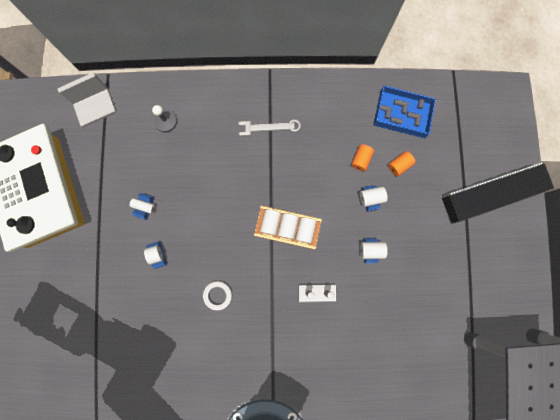

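The side view shows four white rollers in blue blocks. In the top view they sit at (373,197), (373,250), (141,206) and (155,255), with the rack at (288,227). I'll enlarge them and measure.

```bash
cat > h.py <<'E'
import numpy as np,cv2
from scipy.spatial.transform import Rotation as R
from workcell import *
def ray(c,px):
    u=cv2.undistortPoints(np.array(px,float).reshape(-1,1,2),c["camera_matrix"],np.array(c["D"])).reshape(-1,2)
    d=np.c_[u[:,0],-u[:,1],-np.ones(len(u))]
    return R.from_quat(c["attitude"]).apply(d)
def toplane(c,px,z):
    d=ray(c,px); return c["xyz"]+d*((z-c["xyz"][2])/d[:,2])[:,None]
def project(c,P):
    p=R.from_quat(c["attitude"]).inv().apply(np.atleast_2d(P)-c["xyz"])*[1,-1,-1]
    return cv2.projectPoints(p,np.zeros(3),np.zeros(3),c["camera_matrix"],np.array(c["D"]))[0].reshape(-1,2)
E
python3 - <<'E'
from h import *
c=read_camera("top");s=read_camera("side")
def crop(im,x,y,r,k): return cv2.resize(im[y-r:y+r,x-r:x+r],None,fx=k,fy=k,interpolation=cv2.INTER_CUBIC)
t=c["img"]
g=np.vstack([np.hstack([crop(t,x,y,26,5) for x,y in((373,197),(373,250),(141,206))]),np.hstack([crop(t,155,255,26,5),crop(t,288,227,40,10)[::1][ :260*1+0] [:, :0] if 0 else cv2.resize(crop(t,288,227,40,6),(260,260)),np.zeros((260,260,3),np.uint8)])])
cv2.imwrite("pics/crop0.png",g)
g2=np.hstack([crop(s["img"],x,y,28,5)[:, :] for x,y in((358,305),(289,330))]); cv2.imwrite("pics/crop1.png",g2)
cv2.imwrite("pics/rack.png",crop(t,288,227,40,7))
hsv=cv2.cvtColor(t,cv2.COLOR_BGR2HSV)
# bright low-saturation
m=((hsv[...,1]<60)&(hsv[...,2]>150)).astype(np.uint8)
n,l,st,ce=cv2.connectedComponentsWithStats(m)
for i in range(1,n):
    if 30<st[i,4]<2000:
        pts=np.argwhere(l==i)[:,::-1].astype(np.float32); r=cv2.minAreaRect(pts); print("W",ce[i].round(1),st[i,4],np.round(r[1],1),round(r[2],1))
m=((hsv[...,0]>100)&(hsv[...,0]<125)&(hsv[...,1]>150)).astype(np.uint8)
n,l,st,ce=cv2.connectedComponentsWithStats(m)
for i in range(1,n):
    if st[i,4]>20: print("B",ce[i].round(1),st[i])
E
```

```text
W [10.9 20.2] 770 [50. 31.] 90.0
W [ 93.4 107.3] 903 [23.8 39.2] 65.8
W [156.5 109.6] 90 [10.  9.] 90.0
W [267.7 126.5] 480 [14.1 62. ] 87.8
W [495.9 178.1] 153 [ 2.2 96.1] 71.1
W [374.6 195.9] 381 [16.  24.8] 78.1
W [140.4 205.1] 213 [23.1  9.2] 17.4
W [270.1 221.6] 385 [16.2 24.4] 12.5
W [287.9 225.6] 385 [16.1 24.1] 12.5
W [305.7 229.7] 386 [16.1 24.3] 12.5
W [374.7 250.4] 395 [16. 25.] 90.0
W [151.6 254.9] 227 [16. 15.] 76.0
W [216.9 295.5] 423 [28.3 28.3] 45.0
W [316.8 293.7] 530 [16. 36.] 90.0
W [238.7 413.5] 76 [ 7.6 19.2] 54.5
W [292.1 415.6] 33 [6. 8.] 90.0
B [405.1 111.7] [ 374   86   61   52 1716]
B [144.6 197.4] [139 194  12   8  64]
B [373.1 207.3] [367 205  13   6  43]
B [139.2 213.6] [133 210  15   8  61]
B [370.3 239.5] [364 239  13   2  22]
B [371.2 260.5] [365 260  13   2  25]
B [158.1 264.5] [152 262  14   6  42]
```

View pics/crop0.png

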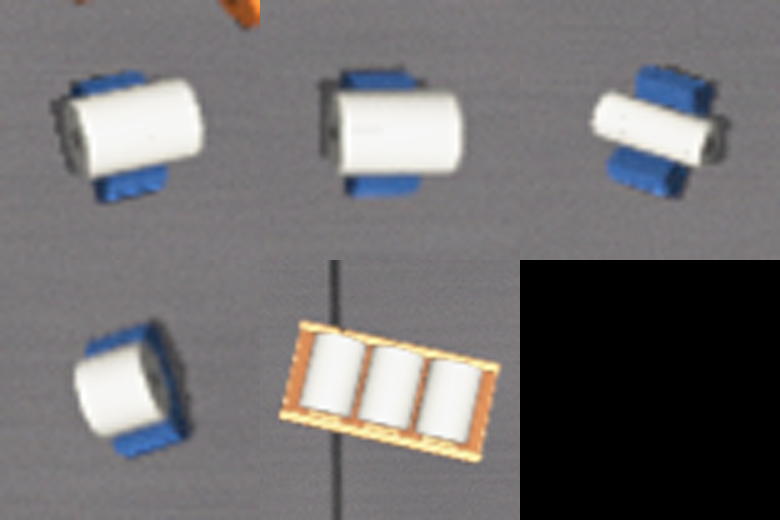

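View pics/crop1.png

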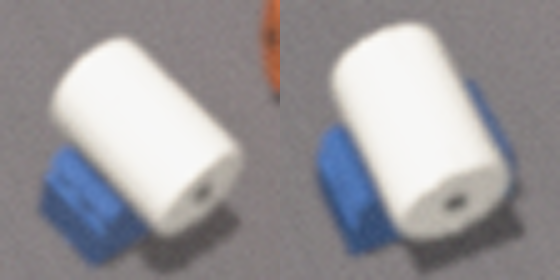

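View pics/rack.png

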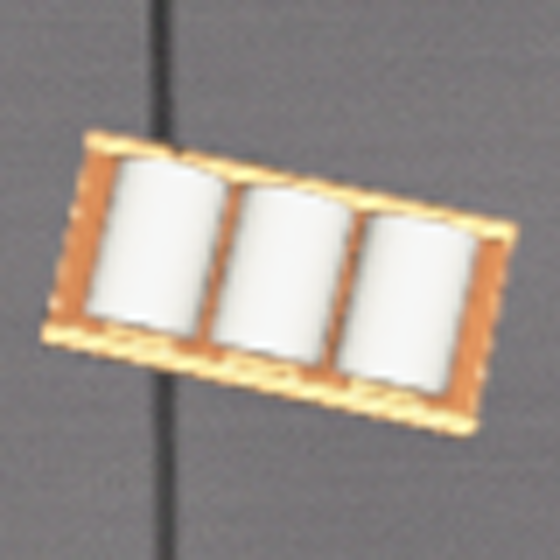

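The top crop shows full-size rollers at (375,196) and (375,250). Both cover about 25x16 px, the same as the rack rollers (24x16). The blob at (140,205) is thin (23x9), the one at (152,255) is short (16x15), and the orange ones aren't white and lie on the table with no block. So A is (375,196) and B is (375,250). The crop confirms both are in blue V-blocks. Next I'll measure poses.

```bash
cat >> h.py <<'E'
def whitemask(img,shape=1):
    hsv=cv2.cvtColor(img,cv2.COLOR_BGR2HSV); return ((hsv[...,1]<60)&(hsv[...,2]>150)).astype(np.uint8)
def cyl(c,px,zc,r=0.02):
    """px: near blob centroid. axis through middle of lateral edges; ends on the camera-facing ruling"""
    m=whitemask(c["img"]); n,l,st,ce=cv2.connectedComponentsWithStats(m)
    i=1+np.argmin(np.linalg.norm(ce[1:]-px,axis=1))
    pts=np.argwhere(l==i)[:,::-1].astype(float)
    P=toplane(c,pts,zc+0.5*r)[:,:2]  # blob on a mid plane
    mu=P.mean(0); w,v=np.linalg.eigh(np.cov((P-mu).T)); a=v[:,1]; 
    # lateral refine: use rays in the middle half along axis
    t=(P-mu)@a; b=np.array([-a[1],a[0]]); s_=(P-mu)@b
    L=np.ptp(t)
    # fit axis direction from per-slice mid lines
    k=np.abs(t)<0.3*L; tt=np.linspace(-.3*L,.3*L,7); mids=[]
    for x in tt:
        q=np.abs(t-x)<0.05*L+.001; mids.append((s_[q].min()+s_[q].max())/2)
    f=np.polyfit(tt,mids,1); a2=a+f[0]*b; a2/=np.linalg.norm(a2); 
    mid=np.array([*(mu+np.mean(mids)*b),zc+.5*r])
    d=mid-c["xyz"]; A=c["xyz"]+d*((zc-c["xyz"][2])/d[2])   # point on axis plane
    a3=np.array([*a2,0]); n_=c["xyz"]-A; n_-=a3*(n_@a3); n_/=np.linalg.norm(n_)
    # ends: pixels near mid line projected onto plane through ridge (contains a3, perpendicular n_)
    q=np.abs((P-mu)@np.array([-a2[1],a2[0]])-np.mean(mids))<0.006
    D=ray(c,pts[q]); O=A+r*n_; T=((O-c["xyz"])@n_)/(D@n_); X=c["xyz"]+D*T[:,None]; u=(X-O)@a3
    lo,hi=np.percentile(u,[1,99]); 
    ctr=A+a3*(lo+hi)/2
    ang=np.degrees(np.arctan2(a2[1],a2[0]))%180
    ang0=np.degrees(np.arctan2(a[1],a[0]))%180
    return ctr,ang,ang0,hi-lo
E
python3 - <<'E'
from h import *
c=read_camera("top"); s=read_camera("side")
for n,px,z in(("A",(374.6,195.9),.04),("B",(374.7,250.4),.04),("r1",(270.1,221.6),.03),("r2",(287.9,225.6),.03),("r3",(305.7,229.7),.03)):
    ctr,ang,a0,L=cyl(c,px,z); print(n,ctr.round(4),round(ang,1),round(a0,1),round(L,4), "side px",project(s,ctr)[0].round(1), [project(s,ctr+sg*.028*np.array([np.cos(np.radians(ang)),np.sin(np.radians(ang)),0]))[0].round(1) for sg in(1,-1)])
im=s["img"]
cv2.imwrite("pics/srack.png",cv2.resize(im[200:290,240:310],None,fx=7,fy=6,interpolation=cv2.INTER_CUBIC)[:590])
S=read_state();M=R.from_quat(S["eef_rot"]).as_matrix();print(M.round(3))
E
```

```text
A [ 0.59   -0.2697  0.04  ] 101.2 101.2 0.0576 side px [358.2 305.1] [array([347.5, 294.1]), array([369.4, 316.6])]
B [ 0.4584 -0.2647  0.04  ] 91.1 91.5 0.0573 side px [287.  329.5] [array([279.9, 316.1]), array([294.4, 343.7])]
r1 [ 0.5301 -0.0186  0.03  ] 166.7 165.4 0.056 side px [270.3 224. ] [array([257. , 225.5]), array([283.5, 222.5])]
r2 [ 0.52   -0.0615  0.03  ] 167.0 165.8 0.0559 side px [273.8 239.2] [array([260. , 240.9]), array([287.4, 237.5])]
r3 [ 0.5095 -0.1044  0.03  ] 166.6 163.8 0.0569 side px [277.3 255.7] [array([262.9, 257.4]), array([291.5, 253.9])]
[[ 0.938 -0.     0.347]
 [-0.347 -0.001  0.938]
 [-0.    -1.    -0.001]]
```

View pics/srack.png

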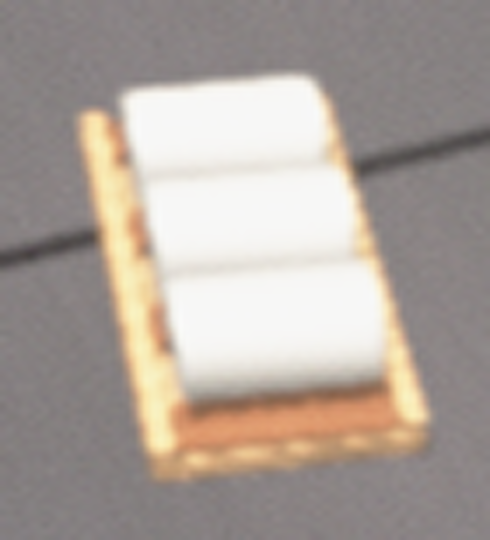

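```bash
cat >> h.py <<'E'
def plan(pos,ang):
    """shift (tool units) & spin units from measured pose to tcp pos / jaw angle(deg)"""
    S=read_state();M=R.from_quat(S["eef_rot"]).as_matrix()
    d=M.T@(np.array(pos)-S["tcp_pos"])/.12
    cur=np.degrees(np.arctan2(M[1,2],M[0,2])); sp=-np.radians(ang-cur)/.5
    print("t",round(S["t"],2),"tcp",S["tcp_pos"].round(4),"jaw",round(cur,2),"tilt",M[:,1].round(4),"F",S["force"].round(1),"open",round(S["opening"],4),"\n move x y z spin:",d.round(3),round(sp,3))
E
python3 - <<'E'
from h import *
s=read_camera("side"); g=cv2.cvtColor(s["img"],cv2.COLOR_BGR2GRAY).astype(float)
for n,(x,y),ang,ctr in(("A",(370,315),101.2,(.59,-.2697)),("B",(296,342),91.3,(.4584,-.2647))):
    w=g[y-4:y+5,x-4:x+5]; k=np.clip(150-w,0,None); yy,xx=np.mgrid[y-4:y+5,x-4:x+5]
    p=((xx*k).sum()/k.sum(),(yy*k).sum()/k.sum())
    P=toplane(s,[p],.04)[0]; a=np.array([np.cos(np.radians(ang)),np.sin(np.radians(ang)),0])
    print(n,np.round(p,1),(P+.028*a).round(4)[:2],"top",ctr)
# rack corner test in side: left wall lower corner etc: the near-end left corner (z=18) predicted
C=np.array([.5199,-.0615,0]);th=np.radians(-13.5);ex=np.array([np.cos(th),np.sin(th),0]);ey=np.array([-np.sin(th),np.cos(th),0])
print("pred side corners",[project(s,C+sx*.038*ex+sy*.077*ey+[0,0,.018])[0].round(1) for sx in(-1,1) for sy in(-1,1)])
print("gaps",C+.022*ey,C-.022*ey)
plan((.35,.15,.23),-10)
E
```

```text
A [372.1 317.3] [ 0.5936 -0.2727] top (0.59, -0.2697)
B [296.5 342.9] [ 0.4619 -0.2647] top (0.4584, -0.2647)
pred side corners [array([260.3, 275.3]), array([250.6, 219.3]), array([299.8, 270.2]), array([285.3, 215.5])]
gaps [ 0.5250358  -0.04010786  0.        ] [ 0.5147642  -0.08289214  0.        ]
t 0.35 tcp [0.217  0.5859 0.2311] jaw 69.67 tilt [-3.e-04 -5.e-04 -1.e+00] F [ 0.3  0.3 -0.8] open 0.0857 
 move x y z spin: [ 2.301  0.01  -3.021] 2.781
```

A consistent offset of 1-2 mm in x shows between the two cameras for A, B and the rack alike, so I'll use the average for all of them. Planning the transit calls to roller A:

```bash
cat >> h.py <<'E'
def transit(pos,ang,start=None):
    S=read_state();M=R.from_quat(S["eef_rot"]).as_matrix()
    p=S["tcp_pos"].copy(); a=np.degrees(np.arctan2(M[1,2],M[0,2]))
    while True:
        th=np.radians(a); T=np.c_[[np.sin(th),-np.cos(th),0],[0,0,-1],[np.cos(th),np.sin(th),0]]
        d=T.T@(np.array(pos)-p)/.12; d=d.copy(); d/=max(1,abs(d).max()); d=d.round(3); sp=round(float(np.clip(-np.radians(ang-a)/.5,-1,1)),3)
        print(d,sp,"| rows",int(np.ceil(max(np.linalg.norm(d)*.12/.05,abs(sp)*28.65/8.59)))+1)
        p=p+T@d*.12; a-=np.degrees(sp*.5)
        if np.linalg.norm(p-pos)<1e-3 and abs(a-ang)<.1: break
E
python3 -c "
from h import *
transit((.592,-.271,.15),-78.8)"
```

```text
[ 0.964  0.12  -1.   ] 1.0 | rows 5
[ 1.     0.091 -0.313] 1.0 | rows 5
[1.    0.088 0.199] 1.0 | rows 5
[1.    0.113 0.836] 1.0 | rows 5
[0.393 0.093 1.   ] 1.0 | rows 5
[-0.127  0.088  1.   ] 0.183 | rows 4
[-0.205  0.083  0.93 ] -0.0 | rows 4
```

>>> carry_out(motion="0.96 0 -1 1; 0.96 0 -1 1; 0.96 0 -1 1; 0.96 0 -1 1; 0.96 0 -1 1", hand=1, squeeze=40)

```text
t: 0.85
tcp_pos: [0.2842, 0.4318, 0.2316]
eef_rot: [0.643, -0.294, 0.294, -0.643]
force: [-0.5, -0.2, -0.5]
opening: 0.0856
```

>>> carry_out(motion="1 0 -0.31 1; 1 0 -0.31 1; 1 0 -0.31 1; 1 0 -0.31 1; 1 0 -0.31 1")

```text
t: 1.35
tcp_pos: [0.3349, 0.3194, 0.2316]
eef_rot: [-0.55, 0.443, -0.443, 0.552]
force: [0.1, 0.2, 0.6]
opening: 0.0854
```

>>> carry_out(motion="1 0 0.2 1; 1 0 0.2 1; 1 0 0.2 1; 1 0 0.2 1; 1 0 0.2 1")

```text
t: 1.85
tcp_pos: [0.3841, 0.2072, 0.2314]
eef_rot: [-0.424, 0.565, -0.565, 0.425]
force: [-0.5, 0.9, -0.1]
opening: 0.0852
```

>>> carry_out(motion="1 0.1 0.83 1; 1 0.1 0.83 1; 1 0.1 0.83 1; 1 0.1 0.83 1; 1 0.1 0.83 1; 1 0.1 0.83 1")

```text
t: 2.45
tcp_pos: [0.445, 0.0647, 0.2192]
eef_rot: [-0.273, 0.653, -0.652, 0.272]
force: [-0.5, 0.1, -0.6]
opening: 0.0853
```

>>> carry_out(motion="0.39 0.1 1 1; 0.39 0.1 1 1; 0.39 0.1 1 1; 0.39 0.1 1 1; 0.39 0.1 1 1; 0.39 0.1 1 1")

```text
t: 3.05
tcp_pos: [0.4967, -0.0526, 0.2073]
eef_rot: [-0.103, 0.7, -0.699, 0.102]
force: [-0.5, -0.1, -0.1]
opening: 0.0855
```

```bash
python3 -c "
from h import *
transit((.592,-.271,.12),-78.8)"
```

```text
[-0.121  0.369  1.   ] 0.192 | rows 4
[-0.21   0.358  0.956] 0.0 | rows 4
```

>>> carry_out(motion="-0.12 0.3 1 0.19; -0.12 0.3 1 0.19; -0.12 0.3 1 0.19; -0.12 0.3 1 0.19; -0.12 0.3 1 0.19")

```text
t: 3.55
tcp_pos: [0.5444, -0.164, 0.171]
eef_rot: [-0.069, 0.704, -0.703, 0.068]
force: [-0.1, 0.7, -0.1]
opening: 0.0852
```

>>> carry_out(motion="-0.21 0.3 0.95 0; -0.21 0.3 0.95 0; -0.21 0.3 0.95 0; -0.21 0.3 0.95 0; -0.21 0.3 0.95 0; -0.21 0.3 0.95 0")

```text
t: 4.15
tcp_pos: [0.5908, -0.27, 0.1359]
eef_rot: [-0.069, 0.704, -0.703, 0.068]
force: [-0.7, -0.3, 0.0]
opening: 0.0852
```

```bash
python3 -c "
from h import *
plan((.592,-.271,.027),-78.8)
s=read_camera('side');cv2.imwrite('pics/s1.png',cv2.resize(s['img'][180:380,220:460],None,fx=3,fy=3))
s=read_camera('top');cv2.imwrite('pics/t1.png',cv2.resize(s['img'][130:290,290:450],None,fx=3.5,fy=3.5))"
```

```text
t 4.15 tcp [ 0.5908 -0.27    0.1359] jaw -78.87 tilt [-9.0e-04  1.1e-03 -1.0e+00] F [-0.7 -0.3  0. ] open 0.0852 
 move x y z spin: [-0.008  0.908  0.012] -0.003
```

View pics/s1.png

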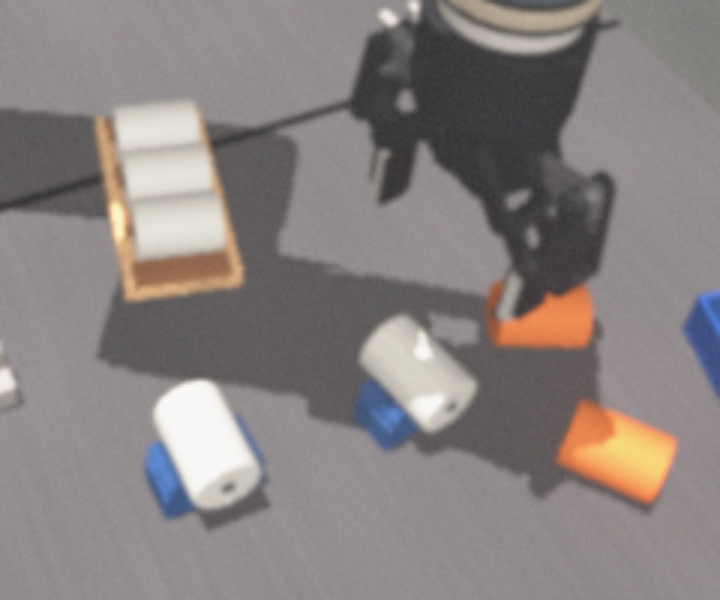

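View pics/t1.png

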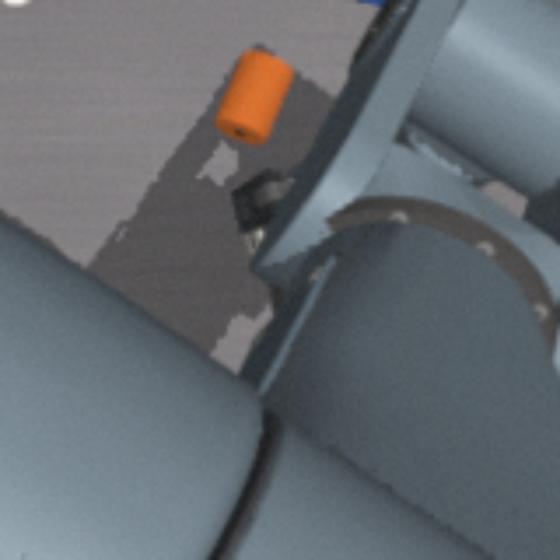

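The side view shows the open fingers (tips at about (380,200) and (510,310) in the crop) straddling above roller A (415,375). I'll lower to just above it and look again.

>>> carry_out(motion="-0.01 0.2 0.01 0; -0.01 0.4 0.01 0; -0.01 0.55 0.01 0; -0.01 0.55 0.01 0; -0.01 0.55 0.01 0")

```text
t: 4.75
tcp_pos: [0.5929, -0.2729, 0.0698]
eef_rot: [-0.068, 0.704, -0.704, 0.068]
force: [0.3, -0.9, 0.7]
opening: 0.0854
```

```bash
python3 -c "
from h import *
plan((.592,-.271,.027),-78.8)
s=read_camera('side');S=read_state();M=R.from_quat(S['eef_rot']).as_matrix()
im=cv2.resize(s['img'][230:370,290:450],None,fx=4,fy=4)
for z in(-.0425,.0425):
  p=(project(s,S['tcp_pos']+M[:,2]*z)[0]-[290,230])*4; cv2.circle(im,tuple(int(v) for v in p),4,(0,0,255),1)
cv2.imwrite('pics/s2.png',im)"
```

```text
t 4.75 tcp [ 0.5929 -0.2729  0.0698] jaw -78.96 tilt [-1.e-04  1.e-04 -1.e+00] F [ 0.3 -0.9  0.7] open 0.0854 
 move x y z spin: [ 0.004  0.357 -0.017] -0.006
```

View pics/s2.png

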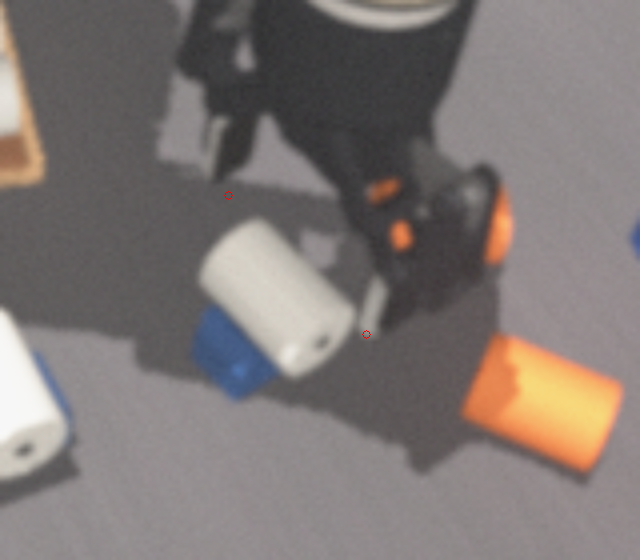

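The commanded tip points are marked in red at (228,195) and (366,334). They straddle the roller ends, and the tips sit slightly higher than TCP, as expected when open. Now I'll descend and grip.

>>> carry_out(motion="0 0.15 -0.01 0; 0 0.3 -0.01 0; 0 0.38 -0.01 0; 0 0.38 -0.01 0; 0 0.38 -0.01 0")

```text
t: 5.3
tcp_pos: [0.5932, -0.2728, 0.0246]
eef_rot: [0.067, -0.703, 0.704, -0.068]
force: [0.6, -0.1, 0.5]
opening: 0.0851
```

>>> carry_out(motion="0 0 0 0; 0 0 0 0; 0 0 0 0; 0 0 0 0; 0 0 0 0; 0 0 0 0; 0 0 0 0; 0 0 0 0", hand=0, squeeze=40)

```text
t: 6.1
tcp_pos: [0.5928, -0.2721, 0.0249]
eef_rot: [0.068, -0.704, 0.704, -0.068]
force: [-1.1, 1.5, 6.0]
opening: 0.0555
```

```bash
python3 -c "
from h import *
plan((.592,-.271,.024),-78.8)
s=read_camera('side');cv2.imwrite('pics/s3.png',cv2.resize(s['img'][230:370,290:450],None,fx=4,fy=4))"
```

```text
t 6.1 tcp [ 0.5928 -0.2721  0.0249] jaw -79.01 tilt [ 6.e-04  1.e-04 -1.e+00] F [-1.1  1.5  6. ] open 0.0555 
 move x y z spin: [ 0.005  0.007 -0.01 ] -0.007
```

View pics/s3.png

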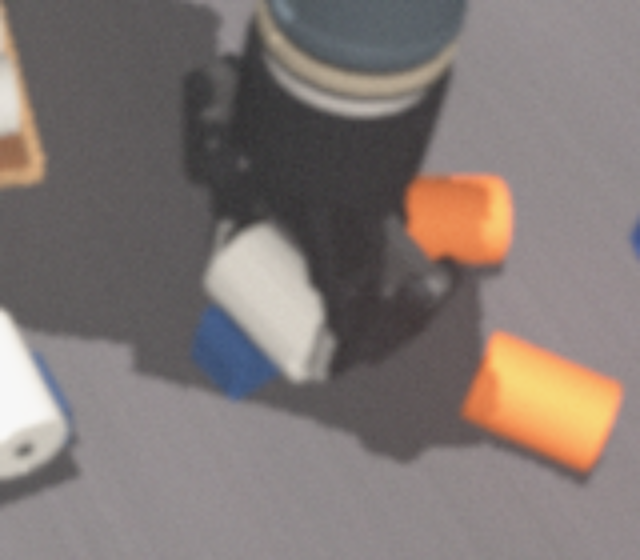

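Roller A is gripped: the opening reads 55.5 mm and the pads are on both ends at about (220,240) and (320,355). Lifting.

>>> carry_out(motion="0 -0.1 0 0; 0 -0.3 0 0; 0 -0.6 0 0; 0 -0.9 0 0; 0 -0.9 0 0; 0 -0.9 0 0")

```text
t: 6.75
tcp_pos: [0.5928, -0.2727, 0.1328]
eef_rot: [0.067, -0.703, 0.704, -0.068]
force: [-1.1, 0.8, -2.8]
opening: 0.0555
```

```bash
python3 -c "
from h import *
plan((.592,-.271,.024),-78.8)
transit((.526,-.0405,.14),-13.5)
s=read_camera('side');cv2.imwrite('pics/s4.png',cv2.resize(s['img'][200:370,290:450],None,fx=4,fy=3.5))"
```

```text
t 6.75 tcp [ 0.5928 -0.2727  0.1328] jaw -79.01 tilt [ 0.0016 -0.0014 -1.    ] F [-1.1  0.8 -2.8] open 0.0555 
 move x y z spin: [ 0.005  0.907 -0.017] -0.007
[ 0.089 -0.03  -1.   ] -1.0 | rows 5
[-0.404 -0.03  -0.925] -1.0 | rows 5
[-0.001 -0.    -0.   ] -0.287 | rows 2
```

View pics/s4.png

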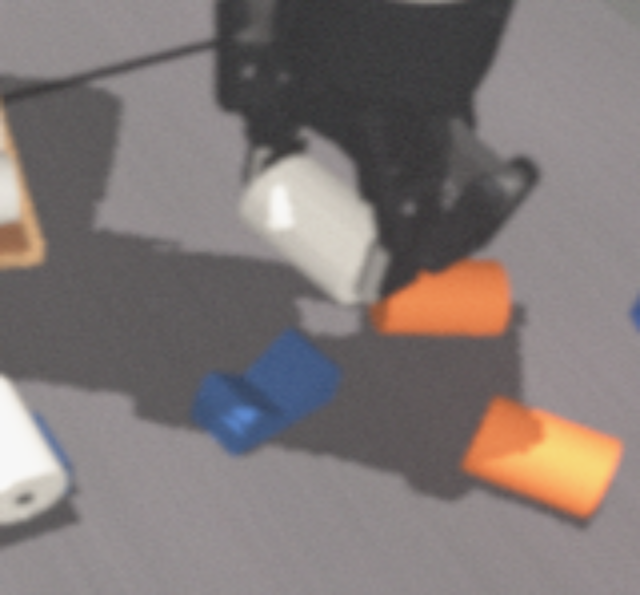

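The roller is held level and the V-block was left behind at (265,385). Transit to the far gap, at (0.526,-0.0405).

>>> carry_out(motion="0.09 -0.1 -1 -1; 0.09 -0.1 -1 -1; 0.09 -0.1 -1 -1; 0.09 -0.1 -1 -1; 0.09 -0.1 -1 -1; 0.09 -0.1 -1 -1")

```text
t: 7.4
tcp_pos: [0.5586, -0.1566, 0.1424]
eef_rot: [-0.24, 0.666, -0.665, 0.239]
force: [-0.4, 0.2, -2.9]
opening: 0.0555
```

>>> carry_out(motion="-0.4 0 -0.92 -1; -0.4 0 -0.92 -1; -0.4 0 -0.92 -1; -0.4 0 -0.92 -1; -0.4 0 -0.92 -1; -0.4 0 -0.92 -1")

```text
t: 8.0
tcp_pos: [0.5261, -0.0418, 0.1434]
eef_rot: [0.396, -0.586, 0.586, -0.396]
force: [0.1, -0.7, -1.4]
opening: 0.0554
```

>>> carry_out(motion="0 0 0 -0.28; 0 0 0 -0.28; 0 0 0 -0.28; 0 0 0 -0.28; 0 0 0 -0.28")

```text
t: 8.5
tcp_pos: [0.5257, -0.0413, 0.1437]
eef_rot: [-0.436, 0.556, -0.556, 0.436]
force: [0.1, 0.4, -1.5]
opening: 0.0554
```

```bash
python3 -c "
from h import *
plan((.5261,-.0405,.085),-13.5)"
```

```text
t 8.5 tcp [ 0.5257 -0.0413  0.1437] jaw -13.8 tilt [-0.  0. -1.] F [ 0.1  0.4 -1.5] open 0.0554 
 move x y z spin: [-0.007  0.489  0.002] -0.01
```

>>> carry_out(motion="-0.01 0.2 0 -0.01; -0.01 0.4 0 -0.01; -0.01 0.58 0 -0.01; -0.01 0.68 0 -0.01; -0.01 0.68 0 -0.01; -0.01 0.68 0 -0.01")

```text
t: 9.1
tcp_pos: [0.5264, -0.0399, 0.0624]
eef_rot: [0.438, -0.555, 0.555, -0.438]
force: [0.0, -1.0, -2.0]
opening: 0.0553
```

```bash
python3 -c "
from h import *
plan((.5261,-.0405,.048),-13.5)
s=read_camera('side');cv2.imwrite('pics/s5.png',cv2.resize(s['img'][180:290,220:330],None,fx=5.4,fy=5.4,interpolation=cv2.INTER_CUBIC))
s=read_camera('top');cv2.imwrite('pics/t5.png',cv2.resize(s['img'][170:280,235:345],None,fx=5.4,fy=5.4,interpolation=cv2.INTER_CUBIC))"
```

```text
t 9.1 tcp [ 0.5264 -0.0399  0.0624] jaw -13.43 tilt [ 5.e-04 -2.e-04 -1.e+00] F [ 0. -1. -2.] open 0.0553 
 move x y z spin: [ 0.005  0.12  -0.001] 0.003
```

View pics/s5.png

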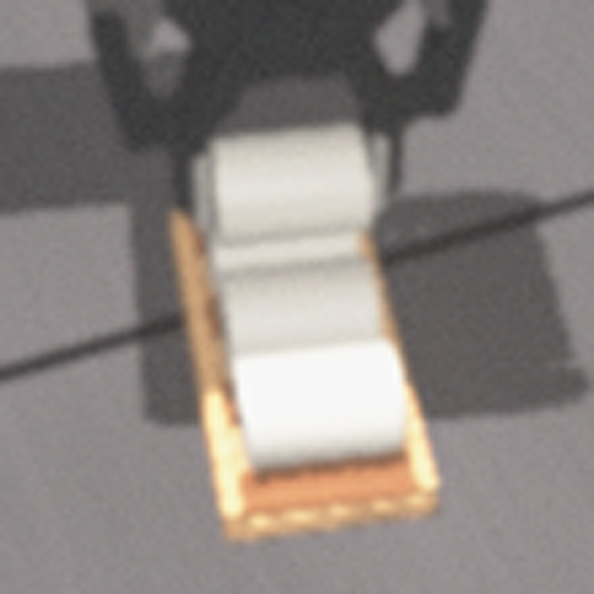

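View pics/t5.png

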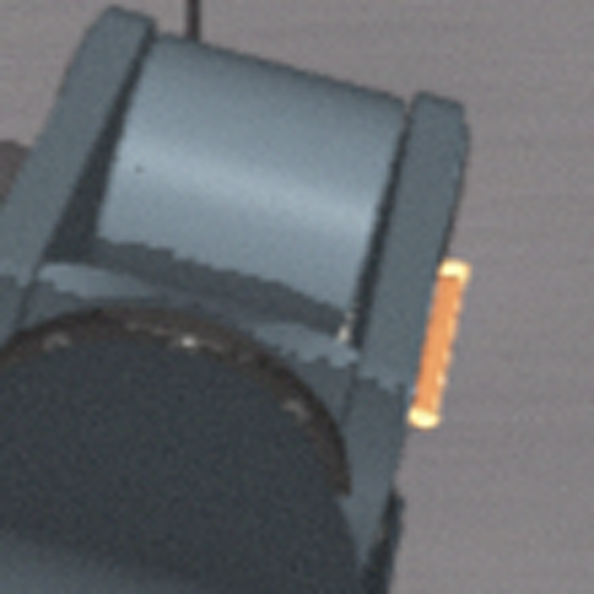

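The side view shows the held roller (215-370, 130-240) in line with the lower row and above the far gap. Lowering slowly.

>>> carry_out(motion="0 0.03 0 0; 0 0.05 0 0; 0 0.07 0 0; 0 0.09 0 0; 0 0.1 0 0; 0 0.1 0 0; 0 0.1 0 0")

```text
t: 9.9
tcp_pos: [0.5259, -0.0398, 0.05]
eef_rot: [-0.438, 0.555, -0.555, 0.438]
force: [0.5, -0.6, -2.2]
opening: 0.055
```

```bash
python3 -c "
from h import *
plan((.5261,-.0405,.048),-13.5)
s=read_camera('side');cv2.imwrite('pics/s6.png',cv2.resize(s['img'][180:290,220:330],None,fx=5.4,fy=5.4,interpolation=cv2.INTER_CUBIC))"
```

```text
t 9.9 tcp [ 0.5259 -0.0398  0.05  ] jaw -13.41 tilt [-1.e-04  0.e+00 -1.e+00] F [ 0.5 -0.6 -2.2] open 0.055 
 move x y z spin: [0.005 0.017 0.003] 0.003
```

View pics/s6.png

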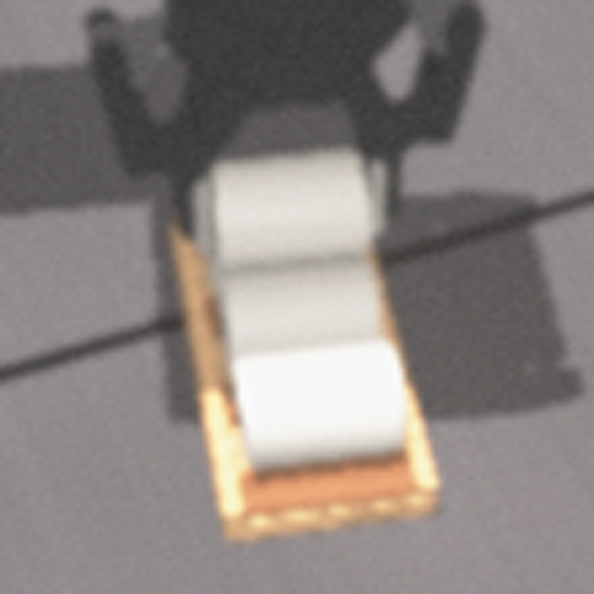

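>>> carry_out(motion="0 0.005 0 0; 0 0.01 0 0; 0 0.015 0 0; 0 0.02 0 0; 0 0.02 0 0")

```text
t: 10.45
tcp_pos: [0.5261, -0.0394, 0.0485]
eef_rot: [0.438, -0.555, 0.555, -0.438]
force: [-0.3, 1.8, 4.6]
opening: 0.0553
```

Contact: Fz has risen by about 7 N at the expected height. Settling a touch and releasing.

>>> carry_out(motion="0 0.005 0 0; 0 0.005 0 0; 0 0.005 0 0")

```text
t: 10.75
tcp_pos: [0.5262, -0.0392, 0.0484]
eef_rot: [0.438, -0.555, 0.555, -0.438]
force: [-0.8, 3.3, 9.3]
opening: 0.0557
```

>>> carry_out(motion="0 0 0 0; 0 0 0 0; 0 0 0 0; 0 0 0 0; 0 0 0 0; 0 0 0 0", hand=0.9)

```text
t: 11.35
tcp_pos: [0.5259, -0.0399, 0.047]
eef_rot: [-0.438, 0.555, -0.555, 0.438]
force: [0.3, -0.1, 0.7]
opening: 0.0767
```

```bash
python3 -c "
from h import *
plan((.5261,-.0405,.048),-13.5)
s=read_camera('side');cv2.imwrite('pics/s7.png',cv2.resize(s['img'][180:290,220:330],None,fx=5.4,fy=5.4,interpolation=cv2.INTER_CUBIC))"
```

```text
t 11.35 tcp [ 0.5259 -0.0399  0.047 ] jaw -13.41 tilt [-3.e-04  0.e+00 -1.e+00] F [ 0.3 -0.1  0.7] open 0.0767 
 move x y z spin: [ 0.005 -0.009  0.003] 0.003
```

View pics/s7.png

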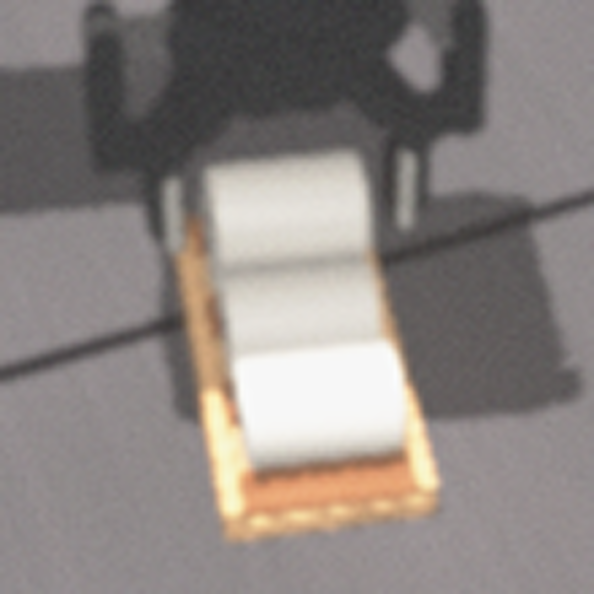

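Roller A stays put at (290,210) in the crop with the pads clear on both sides (170 and 405). Lifting and heading to B.

>>> carry_out(motion="0 -0.2 0 0; 0 -0.5 0 0; 0 -0.9 0 0; 0 -0.9 0 0; 0 -0.9 0 0", hand=1)

```text
t: 11.9
tcp_pos: [0.5266, -0.04, 0.1564]
eef_rot: [0.438, -0.554, 0.556, -0.439]
force: [-0.9, 0.0, 0.2]
opening: 0.0859
```

```bash
python3 -c "
from h import *
transit((.460,-.265,.135),-88.7)
s=read_camera('side');cv2.imwrite('pics/s8.png',cv2.resize(s['img'][180:290,220:330],None,fx=5.4,fy=5.4,interpolation=cv2.INTER_CUBIC))"
```

```text
[ 1.     0.091 -0.054] 1.0 | rows 5
[0.861 0.087 0.412] 1.0 | rows 5
[-0.     0.    -0.001] 0.628 | rows 4
```

View pics/s8.png

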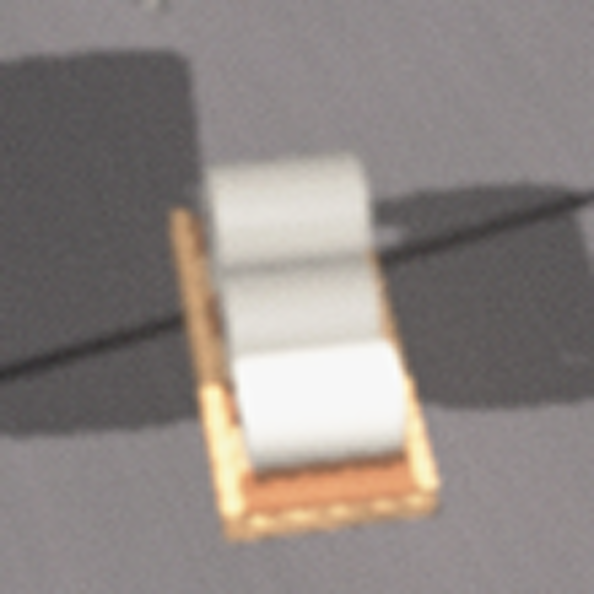

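A sits between the far and middle rollers. On to B.

>>> carry_out(motion="1 0.09 -0.05 1; 1 0.09 -0.05 1; 1 0.09 -0.05 1; 1 0.09 -0.05 1; 1 0.09 -0.05 1; 1 0.09 -0.05 1")

```text
t: 12.55
tcp_pos: [0.4914, -0.1546, 0.143]
eef_rot: [-0.288, 0.647, -0.645, 0.287]
force: [-0.0, 0.1, -1.1]
opening: 0.0852
```

>>> carry_out(motion="0.86 0.09 0.41 1; 0.86 0.09 0.41 1; 0.86 0.09 0.41 1; 0.86 0.09 0.41 1; 0.86 0.09 0.41 1; 0.86 0.09 0.41 1")

```text
t: 13.15
tcp_pos: [0.4596, -0.2638, 0.1331]
eef_rot: [-0.12, 0.697, -0.697, 0.119]
force: [-0.7, 0.5, -0.4]
opening: 0.0854
```

>>> carry_out(motion="0 0 0 0.63; 0 0 0 0.63; 0 0 0 0.63; 0 0 0 0.63; 0 0 0 0.63")

```text
t: 13.65
tcp_pos: [0.4598, -0.2643, 0.1335]
eef_rot: [-0.009, 0.707, -0.707, 0.009]
force: [-0.9, -0.7, -0.3]
opening: 0.0854
```

```bash
python3 -c "
from h import *
plan((.460,-.265,.07),-88.7)
c=read_camera('top');print(c['img'].shape);cv2.imwrite('pics/t9.png',cv2.resize(c['img'][170:280,235:345],None,fx=5.4,fy=5.4,interpolation=cv2.INTER_CUBIC))"
```

```text
t 13.65 tcp [ 0.4598 -0.2643  0.1335] jaw -88.56 tilt [-1.e-04  0.e+00 -1.e+00] F [-0.9 -0.7 -0.3] open 0.0854 
 move x y z spin: [-0.001  0.529  0.006] 0.005
(420, 560, 3)
```

View pics/t9.png

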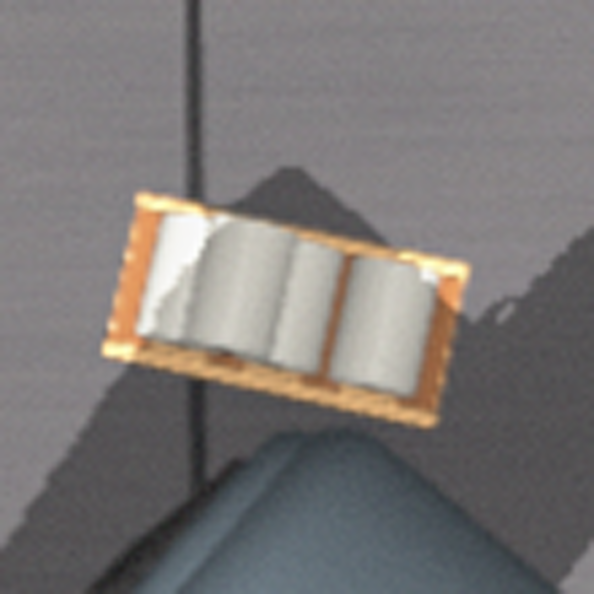

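The top view shows A (185-300, 215-360) lying parallel in the left gap with its ends in line. Descending onto B in two steps, with one look between.

>>> carry_out(motion="0 0.2 0.005 0; 0 0.4 0.005 0; 0 0.53 0.005 0; 0 0.53 0.005 0; 0 0.53 0.005 0")

```text
t: 14.2
tcp_pos: [0.4598, -0.2654, 0.0699]
eef_rot: [-0.008, 0.707, -0.707, 0.008]
force: [-0.1, 0.3, -0.3]
opening: 0.0856
```

```bash
python3 -c "
from h import *
plan((.460,-.265,.0245),-88.7)
s=read_camera('side');S=read_state();M=R.from_quat(S['eef_rot']).as_matrix()
im=cv2.resize(s['img'][260:400,210:370],None,fx=4,fy=4)
for z in(-.0425,.0425):
  p=(project(s,S['tcp_pos']+M[:,2]*z)[0]-[210,260])*4; cv2.circle(im,tuple(int(v) for v in p),4,(0,0,255),1)
cv2.imwrite('pics/s10.png',im)"
```

```text
t 14.2 tcp [ 0.4598 -0.2654  0.0699] jaw -88.7 tilt [-3.e-04  2.e-04 -1.e+00] F [-0.1  0.3 -0.3] open 0.0856 
 move x y z spin: [-0.002  0.379 -0.003] -0.0
```

View pics/s10.png

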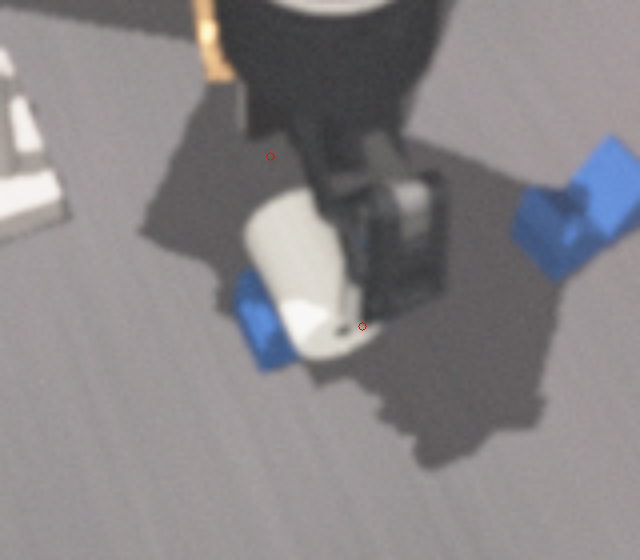

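The fingers straddle roller B as planned: red marks at (270,156) and (362,326), with the near pad beyond the hole end. Descending and gripping.

>>> carry_out(motion="0 0.15 0 0; 0 0.3 0 0; 0 0.38 0 0; 0 0.38 0 0; 0 0.38 0 0")

```text
t: 14.75
tcp_pos: [0.4601, -0.2657, 0.0249]
eef_rot: [0.007, -0.707, 0.707, -0.008]
force: [-0.5, -0.3, 1.0]
opening: 0.0854
```

>>> carry_out(motion="0 0 0 0; 0 0 0 0; 0 0 0 0; 0 0 0 0; 0 0 0 0; 0 0 0 0; 0 0 0 0; 0 0 0 0", hand=0, squeeze=40)

```text
t: 15.55
tcp_pos: [0.4599, -0.2654, 0.0252]
eef_rot: [0.007, -0.707, 0.707, -0.008]
force: [1.1, 1.0, 6.2]
opening: 0.0554
```

>>> carry_out(motion="0 -0.1 0 0; 0 -0.3 0 0; 0 -0.6 0 0; 0 -0.95 0 0; 0 -0.95 0 0; 0 -0.95 0 0")

```text
t: 16.15
tcp_pos: [0.4599, -0.2655, 0.1395]
eef_rot: [0.007, -0.706, 0.708, -0.008]
force: [-0.4, -0.0, -3.5]
opening: 0.0555
```

```bash
python3 -c "
from h import *
transit((.5160,-.0832,.145),-13.5)
s=read_camera('side');cv2.imwrite('pics/s11.png',cv2.resize(s['img'][200:400,210:370],None,fx=4,fy=3))"
```

```text
[-0.332 -0.03  -1.   ] -1.0 | rows 5
[-0.392 -0.016 -0.366] -1.0 | rows 5
[0. 0. 0.] -0.626 | rows 4
```

View pics/s11.png

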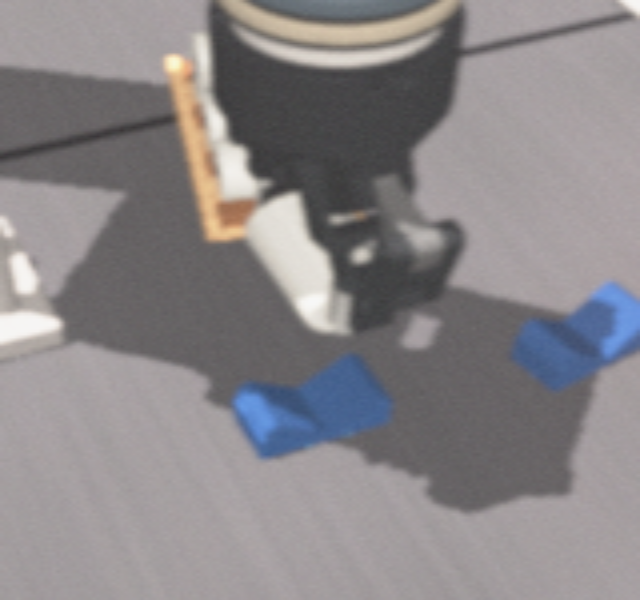

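Roller B is held and clear of its block. Transit to the near gap.

>>> carry_out(motion="-0.33 -0.05 -1 -1; -0.33 -0.05 -1 -1; -0.33 -0.05 -1 -1; -0.33 -0.05 -1 -1; -0.33 -0.05 -1 -1; -0.33 -0.05 -1 -1")

```text
t: 16.8
tcp_pos: [0.4958, -0.1442, 0.143]
eef_rot: [-0.183, 0.684, -0.683, 0.181]
force: [-0.1, -0.1, -2.6]
opening: 0.0557
```

>>> carry_out(motion="-0.39 0 -0.37 -1; -0.39 0 -0.37 -1; -0.39 0 -0.37 -1; -0.39 0 -0.37 -1; -0.39 0 -0.37 -1; -0.39 0 -0.37 -1")

```text
t: 17.4
tcp_pos: [0.5148, -0.0833, 0.1439]
eef_rot: [-0.345, 0.618, -0.617, 0.345]
force: [0.4, 0.6, -2.4]
opening: 0.0552
```

>>> carry_out(motion="0 0 0 -0.63; 0 0 0 -0.63; 0 0 0 -0.63; 0 0 0 -0.63; 0 0 0 -0.63")

```text
t: 17.9
tcp_pos: [0.515, -0.0829, 0.1442]
eef_rot: [-0.437, 0.556, -0.556, 0.437]
force: [0.9, 0.2, -2.0]
opening: 0.0554
```

```bash
python3 -c "
from h import *
plan((.5160,-.0834,.062),-13.5)"
```

```text
t 17.9 tcp [ 0.515  -0.0829  0.1442] jaw -13.57 tilt [-2.e-04  0.e+00 -1.e+00] F [ 0.9  0.2 -2. ] open 0.0554 
 move x y z spin: [0.002 0.685 0.009] -0.003
```

>>> carry_out(motion="0.005 0.2 0.01 0; 0.005 0.4 0.01 0; 0.005 0.55 0.01 0; 0.005 0.63 0.01 0; 0.005 0.63 0.01 0; 0.005 0.63 0.01 0")

```text
t: 18.5
tcp_pos: [0.5166, -0.0837, 0.069]
eef_rot: [0.438, -0.555, 0.555, -0.438]
force: [-0.3, -1.1, -1.9]
opening: 0.0556
```

```bash
python3 -c "
from h import *
plan((.5160,-.0834,.048),-13.5)
s=read_camera('side');im=cv2.resize(s['img'][180:290,220:330],None,fx=5.4,fy=5.4,interpolation=cv2.INTER_CUBIC)
cv2.imwrite('pics/s12.png',im)"
```

```text
t 18.5 tcp [ 0.5166 -0.0837  0.069 ] jaw -13.44 tilt [ 6.e-04 -3.e-04 -1.e+00] F [-0.3 -1.1 -1.9] open 0.0556 
 move x y z spin: [-0.001  0.175 -0.005] 0.002
```

View pics/s12.png

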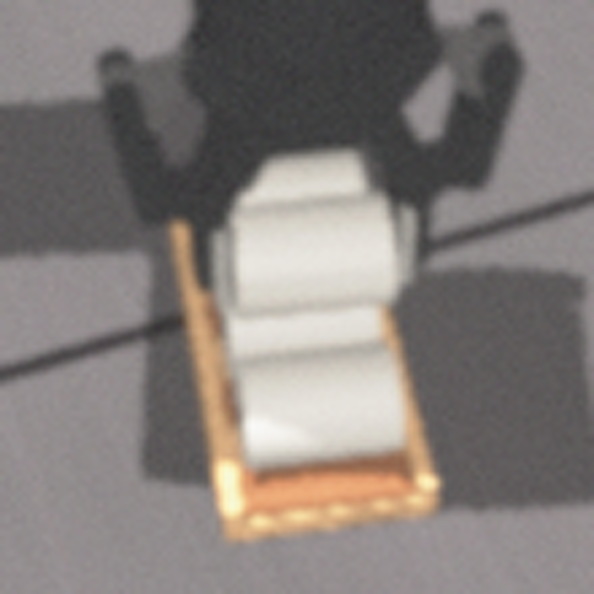

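The side view shows B (235-395, 195-315) above the near gap and in front of A, with ends in line. Lowering slowly.

>>> carry_out(motion="0 0.03 -0.005 0; 0 0.06 -0.005 0; 0 0.09 -0.005 0; 0 0.11 -0.005 0; 0 0.13 -0.005 0; 0 0.15 -0.005 0; 0 0.16 -0.005 0; 0 0.16 -0.005 0")

```text
t: 19.35
tcp_pos: [0.5154, -0.0834, 0.0493]
eef_rot: [-0.438, 0.555, -0.555, 0.438]
force: [-0.1, 0.6, -2.2]
opening: 0.0551
```

>>> carry_out(motion="0 0.005 0 0; 0 0.01 0 0; 0 0.015 0 0; 0 0.015 0 0; 0 0.015 0 0")

```text
t: 19.85
tcp_pos: [0.5158, -0.0833, 0.0484]
eef_rot: [0.438, -0.555, 0.555, -0.438]
force: [-0.9, 2.5, 5.3]
opening: 0.0554
```

>>> carry_out(motion="0 0.005 0 0; 0 0.005 0 0; 0 0.005 0 0")

```text
t: 20.15
tcp_pos: [0.5158, -0.0833, 0.0483]
eef_rot: [0.438, -0.555, 0.555, -0.439]
force: [-0.7, 2.2, 10.6]
opening: 0.0553
```

>>> carry_out(motion="0 0 0 0; 0 0 0 0; 0 0 0 0; 0 0 0 0; 0 0 0 0; 0 0 0 0", hand=0.9)

```text
t: 20.75
tcp_pos: [0.5155, -0.0835, 0.047]
eef_rot: [-0.438, 0.555, -0.555, 0.438]
force: [0.2, -0.2, 0.6]
opening: 0.077
```

>>> carry_out(motion="0 -0.1 0 0; 0 -0.25 0 0; 0 -0.5 0 0; 0 -0.9 0 0; 0 -0.9 0 0; 0 -0.9 0 0")

```text
t: 21.35
tcp_pos: [0.5163, -0.0836, 0.157]
eef_rot: [0.438, -0.554, 0.556, -0.439]
force: [0.2, -0.6, 0.2]
opening: 0.077
```

>>> carry_out(motion="-1 -0.4 0 0; -1 -0.4 0 0; -1 -0.4 0 0; -1 -0.4 0 0; -1 -0.4 0 0")

```text
t: 21.85
tcp_pos: [0.5423, 0.0337, 0.2019]
eef_rot: [-0.44, 0.555, -0.554, 0.438]
force: [0.2, -0.4, 0.2]
opening: 0.0762
```

>>> carry_out(motion="-1 0 0 0; -1 0 0 0; -1 0 0 0; -1 0 0 0; -1 0 0 0")

```text
t: 22.35
tcp_pos: [0.5702, 0.1487, 0.2016]
eef_rot: [-0.439, 0.555, -0.555, 0.437]
force: [0.7, -0.2, -0.2]
opening: 0.0769
```

```bash
python3 -c "
from h import *
S=read_state();print(S['t'],S['tcp_pos'],S['force'])
s=read_camera('side');c=read_camera('top')
f=lambda i:cv2.resize(i,(390,390),interpolation=cv2.INTER_CUBIC)
cv2.imwrite('pics/end.png',np.hstack([f(s['img'][180:290,220:330]),f(c['img'][185:265,248:328])]))"
```

```text
22.35 [0.57021602 0.14872753 0.20157912] [ 0.74119608 -0.24032327 -0.19947811]
```

View pics/end.png

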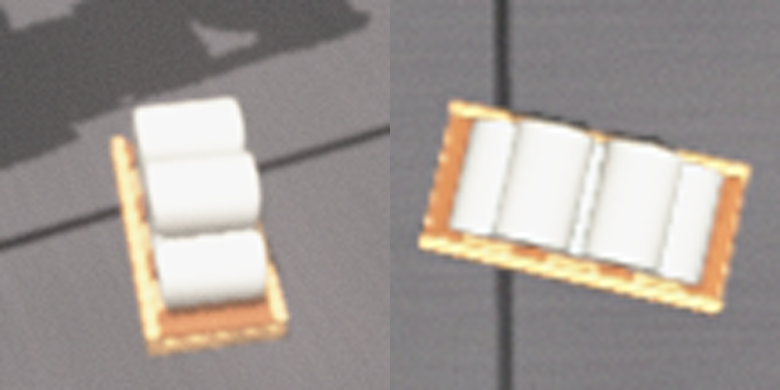

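Both rollers sit in the gaps, parallel (side view upper pair at (190,125) and (205,190); top view at (545,185) and (635,205)). I'll check end alignment by number: cast the ends of each visible ridge onto its own height.

```bash
python3 - <<'E'
from h import *
th=np.radians(-13.5);ex=np.array([np.cos(th),np.sin(th),0]);ey=np.array([-np.sin(th),np.cos(th),0])
for n,C in(("top",[.5199,-.0615,0]),("side",[.5225,-.0622,0])):
    c=read_camera(n); C=np.array(C)
    hsv=cv2.cvtColor(c["img"],cv2.COLOR_BGR2HSV).astype(np.float32)
    for y,z,nm in((.044,.03,"lowL"),(.022,.063,"upA"),(-.022,.063,"upB"),(-.044,.03,"lowR")):
        A=C+y*ey+[0,0,z]; nn=c["xyz"]-A; nn-=ex*(nn@ex); nn/=np.linalg.norm(nn)
        if nm=="lowL" : 
            nn=(ey*.5+np.array([0,0,.85])); nn/=np.linalg.norm(nn)
        if nm=="lowR": nn=(-ey*.5+np.array([0,0,.85])); nn/=np.linalg.norm(nn)
        u=np.arange(-.045,.045,.0005); P=(A+.02*nn)+u[:,None]*ex; p=project(c,P).astype(np.float32)
        v=cv2.remap(hsv[...,1],p[:,0][None],p[:,1][None],cv2.INTER_LINEAR)[0]
        val=cv2.remap(hsv[...,2],p[:,0][None],p[:,1][None],cv2.INTER_LINEAR)[0]
        k=(v<45)&(val>170); k0=np.argmin(abs(u)); i=k0
        while i>0 and k[i]: i-=1
        j=k0
        while j<len(u)-1 and k[j]: j+=1
        print(n,nm,"ends mm",round(u[i]*1e3,1),round(u[j]*1e3,1),"mid",round((u[i]+u[j])*500,1))
    hs=[cyl.__name__]
E
```

```text
top lowL ends mm -29.0 28.5 mid -0.2
top upA ends mm -30.0 29.0 mid -0.5
top upB ends mm -29.5 29.5 mid 0.0
top lowR ends mm -29.0 29.5 mid 0.3
side lowL ends mm -29.5 37.5 mid 4.0
side upA ends mm -32.5 29.0 mid -1.7
side upB ends mm -32.5 29.5 mid -1.5
side lowR ends mm -30.5 28.5 mid -1.0
```

```bash
python3 -c "
from workcell import *
print(hand_in())"
```

```text
the job is handed in; nothing more can be done
None
```

Both full-size white rollers from the blue V-blocks now lie on the rack, one in each gap. I took them from top-view pixels (375,196) and (375,250). The thin, short and orange look-alikes were left alone. The last move ended at t ≈ 22.4 s of the 48 s allowed, and the job was handed in right after the final camera checks, with the gripper open and clear of the stack.

- **Seating:** at each release the TCP stood 48 mm above the table, which is the height expected for a saddled roller. The vertical force had risen to about 9–11 N by then, well under the limits.
- **End alignment, top view:** the middles of the upper rollers are within about 0.5 mm of the rack's middle along the rollers (-0.5 and 0.0 mm), and all ends are in line to about 1 mm.
- **End alignment, side view:** the upper rollers read -1.7 and -1.5 mm, against -1.0 mm for the near lower roller, so they agree to under 1 mm.
- **Disagreements:** the two cameras differed by a steady 2–3.5 mm in x, about the stated calibration error, and I used the average. The side reading for the far lower roller (4.0 mm) is not valid, because the stack hides that roller from that camera.

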